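# Open the ball pot and present a blind bearing cap hole-up

### The arm

A 6-joint arm with a two-finger parallel gripper is mounted at the origin on the work surface. World frame = base frame: x ahead of the robot, y to its left, z up, the work surface at z = 0. Lengths are in m, angles in rad, forces in N, time in s.
With the tool pointing down it reaches from about 0.25 to 0.725 m from the base axis. Payload 4 kg.
Tool frame: the origin (TCP) lies on the centre line of the jaws, within the pads' length; the fingertips stand 11 mm ahead of it and the grasp point (between the pads) lies 8 mm behind it (bot.nose_length is the distance from the TCP to the fingertips, in m); z points along the fingers, y is the direction in which the jaws open and shut (so a half turn about z gives the same grasp; the last joint's range is limited). The gripper opens to 85 mm and grips with 20 to 120 N. Pads are 22 mm wide; open, the fingers measure 114 mm over their backs; the gripper's body (76 mm by 85 mm) begins 54 mm behind the grasp point. The pads swing forward as they close: fully open they stand 13 mm farther back than shut.
Start: joints at [1.285, 0.241, 0.005, 1.335, 0, 1.571], TCP at [0.141, 0.48, 0.242] pointing down, gripper open.
Joint ranges: [-2.72, 2.72], [-1.05, 1.87], [-1.09, 1.28], [-1.99, 2.15], [-1.42, 1.44], [-3.14, 3.14]. Speed limits (rad/s): [2.79, 2.79, 3.14, 3.14, 3.14, 3.14].

### API

Orientations are given as a unit quaternion [x, y, z, w].
In Python, from workcell import bot gives the robot as it stands.
- The arm moves only by the tool play_rows, never from a script. Its argument "plan" is one flat list of numbers, 6 for each row, row after row: the shift along the tool's x, y, z in mm, then the turn, a rotation vector about the tool's x, y, z in rad. A call has 1 to 20 rows; each row shifts and turns the commanded pose from where the row before left it, along the tool's axes as they then stand; what a row does not reach is not made up. A row lasts 1/8 s, in which the tool goes at most 62.5 mm and 10.7 degrees, less where a joint would pass 70% of its speed; a pose out of reach is approached as far as the arm can. A call with a gripper value outside its range is refused whole. "hand" is the opening in per cent of the stroke, from 0 (shut) to 100 (fully open), set as the call begins (left out, the last holds). The fingers move at their own pace and stop on an object; the grip force is fixed at half the most. Time passes only in rows, so rows that do not move let the fingers close. It gives the time, the measured TCP pose, the force and the opening at its end, in the units of the state.
- bot.get_obs(): the state, without advancing time (a new reading comes with each control period).
- bot.camera(name): name is "scene" or "top" or "wrist"; returns a dict with "frame" (480x640x3 uint8, blue, green, red), "range_z" (480x640 float32, m along the optical axis (not along the pixel's ray), 0 where there is no reading), "K" (3x3 intrinsics, pixels), "dist" ([k1, k2, p1, p2, k3] as OpenCV has them; the pictures are not rectified), "cam_to_world" (4x4, takes a point from camera to world coordinates). Camera axes: x right, y down, z forward; pixel columns grow to the right and rows downward; lengths in m; the calibration is good to about 2 mm. A picture is of the moment at which its call begins.
- bot.job_done(): hands the job in, once; it reports no verdict.
Trained networks look in the newest picture that a camera, given by its name, has taken for a name from the list of things; names that differ only in an ending like _2 or _b are one class to them, and where a whole thing is asked for, a point or a joint stands for the part that bears it (a point fixed in the world has none). Each returns a list of dicts, best first, with "p" (0 to 1); they miss things now and then, are a little off and sometimes report something else, mostly with a low value. They report only what shows in the picture. A call takes as long as a camera call.
- bot.outline_of(query, camera): "mask" (480x640 bool, what is visible of it) and "point" ([row, column] in pixels, amid what is visible of it).
The state is a dict: "clock": time; "joint_pos": joint angles; "joint_vel": joint speeds; "tau": joint torques, N m; "eef_pos": TCP position; "tool_rot": TCP orientation; "ft_force": force on the tool from outside, world axes, zero at the start; "ft_torque": the same for the moment, N m; "grip_width": finger opening in m.
Only numpy, scipy, OpenCV 4.12 (cv2) and the standard library are available. Lean on these libraries where they do the work, as an engineer would, in place of code of your own. Each camera call takes 0.05 s, during which the arm holds its last target.

### The job

Unscrew the captive black cap of the small green spares pot and swing it well open, so that it stays upright or beyond. Then pick up the brass bearing cap that lies on its side, find which end has the blind hole, and turn it so that the hole faces straight up; finish while still holding it so in the gripper, still and clear of everything, about 20 cm above the table and over or close beside the open pot, ready for me to drop a ball into the hole. Leave the sextant, the glass dish, the protractor and the two chronometers where they are.

Things in the scene. Friction and masses are not known exactly. Their poses are not given: they have to be found in the camera images.
- pot: green enamelled spares pot, 54 mm across and 54 mm high, screwed to the table on a steel base plate 100 x 90 x 8 mm; fixed. Origin: centre of the plate's underside on the table, on the pot's axis; z up; its -x side carries the lid hinge, its +x side a fixed catch claw (reaches x = 28 to 42 mm, y = +-7 mm, 72 mm high)
- pot_twist (a joint): turn of the black screw cap, rad: 0 to 1.5, grows anticlockwise seen from above (unscrewing). A lug on the cap is caught under the claw, and the lid cannot lift, until about 1.0; turn to about 1.4. Stays where left (friction 0.04 N m). Starts between 0 and 0.2
- pot_swing (a joint): swing of the lid (thin steel carrier with the screw cap) about its hinge, rad: 0 shut (level), 1.57 upright, stop at 1.7; it rises at the pot's +x side and swings towards the pot's -x side. Stiff enough (0.04 N m) to stay where left
- cap_grip (a point): point on the screw cap's axis in its upright grip wing, 13 mm under the wing's top; turns with cap and lid. The wing is 44 mm long (this point's y), 14 mm thick (x) and stands 31 mm high on a round cap 52 mm across and 14 mm thick. When shut, this point is 90 mm above the table, the wing's top at 103 mm, the round cap's top at 73 mm. With the twist at 0 the wing lies along the pot's y axis; at 1.57 along its x axis
- pot_hinge (a point): centre of the lid's hinge, 34 mm to the pot's -x side of its axis and 56 mm above the table; the hinge line runs along the pot's y axis
- pot_mouth (a point): centre of the pot's mouth, 54 mm above the table
- bearing_cap: brass bearing cap, loose: a square bar 30 x 30 mm and 44 mm long, 0.19 to 0.31 kg, lying on one long side, with a blind round hole 16 mm wide and 30 mm deep in one end only; a thin dark line runs round it 7 mm from the hole end. Origin: middle of the long face it lies on; its +x axis runs along the bar and points out of the hole, z is up at the start. Any heading at the start
- cap_middle (a point): middle of the brass bearing cap (15 mm above its origin), same axes as the body
- hole_mouth (a point): centre of the blind hole's mouth, on the bearing cap's end face, 22 mm from its middle along its +x axis; +x points out of the hole
- sextant: brass sextant lying flat, about 200 x 190 mm and 80 mm high, loose; origin at the table under its middle; to be left alone
- dish: clear glass artificial horizon dish, 110 mm across, 28 mm high, loose; origin: centre of its underside; to be left alone
- protractor: steel half-round protractor, 150 x 85 mm, 3 mm thick, loose, flat on the table; to be left alone
- chronometer_a: silver pocket chronometer, 52 mm across, 15 mm thick, loose, face up, with a bow at its +x side that reaches 48 mm from the centre; to be left alone
- chronometer_b: second silver pocket chronometer, same as the first; to be left alone

How it is judged:
By the outcome, as a careful person would: the job done as asked, in the order asked, and still so for the second after the job is handed in, while the arm keeps its last pose, push and grip.
It also fails if it takes over 64 s, if anything falls off the work surface, if the arm or the gripper's body presses on something with over 40 N, if the wrist force passes 120 N, or if a joint passes its speed limit or range.

## Working session

There is one attempt and no reset: what is moved stays moved. The work goes in short steps, Python scripts to look and compute and a tool call to move; the robot and the scene stay as the last step left them, time stands still between calls to the robot, and variables do not carry over. Pictures are saved under pics/ and viewed, and the job is handed in when it is done.

Besides the shell and the picture viewer there is one more tool, called after "Emit:" by a JSON object that holds its "api" and its "payload", one argument or row to a line. play_rows: Moves the arm, as the interface text tells. Its arguments: {"type":"object","properties":{"plan":{"type":"array","items":{"type":"number"}},"hand":{"type":"number"}},"required":["plan"]}

```bash
mkdir -p pics; ls; cat > h.py <<'E'
import numpy as np, cv2, json
from scipy.spatial.transform import Rotation as R
from workcell import bot
np.set_printoptions(precision=4,suppress=True)
def cloud(c):
    K,d=np.array(c["K"]),np.array(c["dist"])
    z=c["range_z"];h,w=z.shape
    u,v=np.meshgrid(np.arange(w),np.arange(h))
    p=cv2.undistortPoints(np.stack([u,v],-1).reshape(-1,1,2).astype(np.float64),K,d).reshape(h,w,2)
    P=np.concatenate([p*z[...,None],z[...,None]],-1)
    T=np.array(c["cam_to_world"])
    W=P@T[:3,:3].T+T[:3,3]
    W[z<=0]=np.nan
    return W
def proj(c,pts):
    T=np.linalg.inv(np.array(c["cam_to_world"]))
    P=np.atleast_2d(pts)@T[:3,:3].T+T[:3,3]
    q,_=cv2.projectPoints(P.reshape(-1,1,3),np.zeros(3),np.zeros(3),np.array(c["K"]),np.array(c["dist"]))
    return q.reshape(-1,2)
E
python3 - <<'E'
from h import *
for n in ["scene","top","wrist"]:
    c=bot.camera(n); cv2.imwrite(f"pics/{n}0.png",c["frame"]); W=cloud(c)
    print(n,np.array(c["cam_to_world"]))
    for q in ["pot","pot_swing","pot_twist","bearing_cap","sextant","dish","protractor","chronometer_a"]:
        for o in bot.outline_of(q,n)[:3]:
            m=o["mask"]; pts=W[m]; print(q,round(o["p"],2),o["point"],m.sum(),np.nanmedian(pts,0) if m.any() else None, np.nanmax(pts[:,2]) if m.any() else None)
print(bot.get_obs())
E
```

```text
pics
scene [[-0.0149  0.568  -0.8229  1.6384]
 [ 0.9997 -0.0056 -0.0219  0.0312]
 [-0.0171 -0.823  -0.5678  0.8056]
 [ 0.      0.      0.      1.    ]]
pot 0.72 [236.0, 393.2] 995 [0.5592 0.226  0.03  ] 0.1072179405682393
pot_swing 0.57 [223.9, 396.5] 330 [0.5482 0.2278 0.0784] 0.10819810371949212
pot_swing 0.53 [238.2, 137.7] 250 [ 0.5145 -0.5351  0.0044] 0.01014887057985614
pot_twist 0.53 [221.4, 398.7] 294 [0.5475 0.2268 0.083 ] 0.1072179405682393
bearing_cap 0.83 [235.8, 254.3] 233 [ 0.5301 -0.1834  0.0281] 0.03561685218574451
sextant 0.86 [203.4, 487.3] 1313 [0.4133 0.5126 0.0453] 0.07974967571536129
dish 0.76 [270.7, 311.2] 283 [ 0.6773 -0.0098  0.0236] 0.03337379866902046
protractor 0.93 [239.8, 136.7] 475 [ 0.5195 -0.542   0.0038] 0.011234328260517179
chronometer_a 0.37 [204.0, 487.9] 1398 [0.4131 0.5136 0.0443] 0.07974967571536129
chronometer_a 0.21 [269.6, 307.9] 295 [ 0.6775 -0.0124  0.0238] 0.13238322555889048
top [[ 0.013  -0.9937  0.1114  0.4166]
 [-0.9999 -0.0128  0.0025 -0.0036]
 [-0.001  -0.1114 -0.9938  1.6926]
 [ 0.      0.      0.      1.    ]]
pot 0.69 [250.5, 25
[... 978 characters left out ...]
27699111102218232
wrist [[ 0.2813  0.9126  0.2965  0.0658]
 [ 0.9596 -0.2675 -0.0871  0.5024]
 [-0.0002  0.3091 -0.951   0.3738]
 [ 0.      0.      0.      1.    ]]
sextant 0.82 [385.0, 398.1] 2470 [0.3765 0.505  0.043 ] 0.3156635820569668
{'clock': 1.35, 'joint_pos': array([1.285 , 0.2406, 0.005 , 1.3352, 0.    , 1.5708]), 'joint_vel': array([-0.0007,  0.0003, -0.0002,  0.0004, -0.0002, -0.0006]), 'tau': array([  0.0009, -37.2212,  25.2691,   0.0012,   0.    ,   0.    ]), 'eef_pos': array([0.141 , 0.4797, 0.2423]), 'tool_rot': array([0.1424, 0.9898, 0.    , 0.    ]), 'ft_force': array([0.5637, 0.4345, 0.6414]), 'ft_torque': array([0.0331, 0.0395, 0.0041]), 'grip_width': 0.08528912045846719}
```

View images.

```bash
python3 - <<'E'
import cv2,numpy as np
t=cv2.imread("pics/top0.png");s=cv2.imread("pics/scene0.png")
a=cv2.resize(t[205:295,200:300],(400,360),interpolation=cv2.INTER_CUBIC)
b=cv2.resize(t[235:285,360:425][:, :],(400,308),interpolation=cv2.INTER_CUBIC)
c=cv2.resize(s[190:290,345:445],(400,400),interpolation=cv2.INTER_CUBIC)[:360]
d=cv2.resize(s[210:260,222:287],(400,308),interpolation=cv2.INTER_CUBIC)
b=b[:240];d=d[:240]
cv2.imwrite("pics/crop0.png",np.vstack([np.hstack([a,c]),np.hstack([b,d])]))
E
```

```text
(no output)
```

View pics/top0.png

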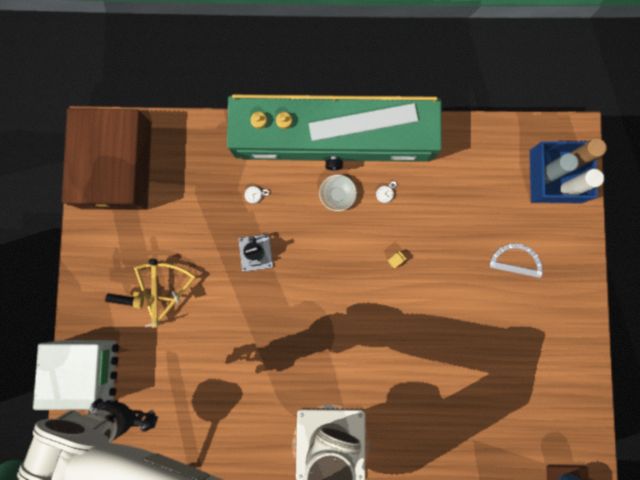

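View pics/crop0.png

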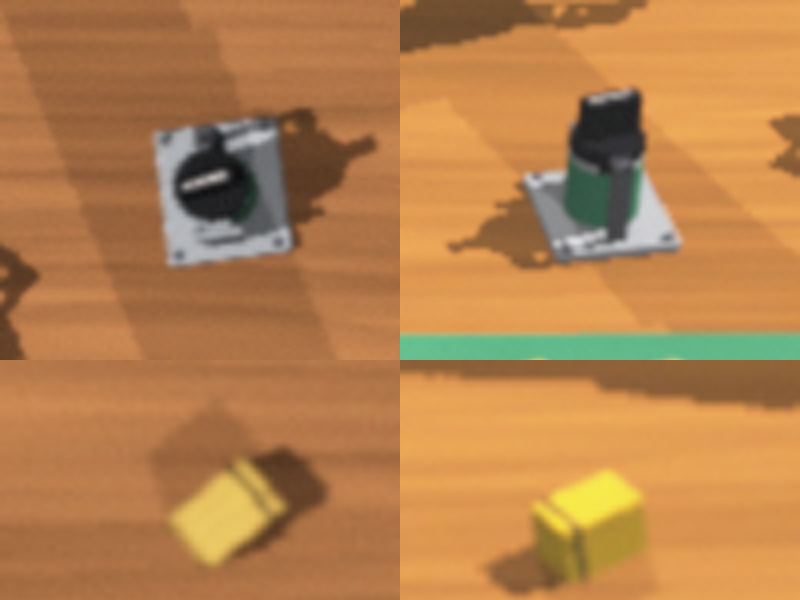

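View pics/scene0.png

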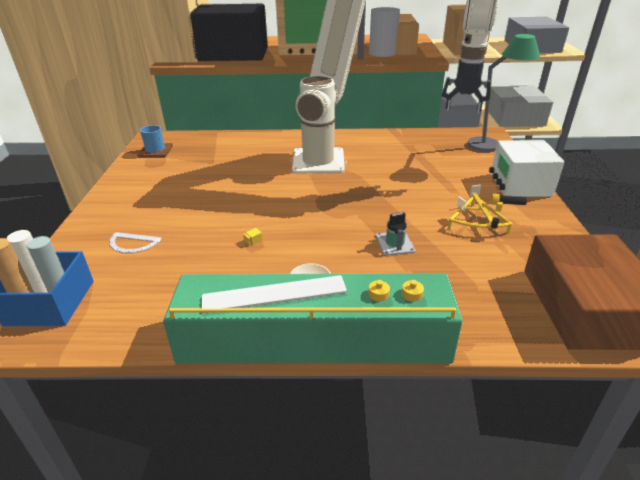

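```bash
cat >> h.py <<'E'
def onplane(c,px,z):
    K,d=np.array(c["K"]),np.array(c["dist"])
    p=cv2.undistortPoints(np.array(px,float).reshape(-1,1,2),K,d).reshape(-1,2)
    T=np.array(c["cam_to_world"])
    r=np.c_[p,np.ones(len(p))]@T[:3,:3].T
    s=(z-T[2,3])/r[:,2]
    return T[:3,3]+r*s[:,None]
def rows(o):  # tool axes
    return R.from_quat(o["tool_rot"]).as_matrix()
E
python3 - <<'E'
from h import *
c=bot.camera("top")
def ang(a,b): d=b-a; return np.arctan2(d[1],d[0])
pl=np.array([[155,132],[275,118],[293,250],[170,266]])/4+[199.6,204.6]
P=onplane(c,pl,.008); print(P,P.mean(0),ang(P[3],P[0]),ang(P[2],P[1]),ang(P[1],P[0])-np.pi/2,ang(P[2],P[3])-np.pi/2)
w=onplane(c,np.array([[182,187],[228,176]])/4+[199.6,204.6],.103);print("wing",w.mean(0),ang(w[1],w[0])-np.pi/2)
b=np.array([[170,518-360],[238,460-360],[288,503-360],[212,565-360]])/6.154+[359.6,234.6]
B=onplane(c,b,.03);print(B,B.mean(0),ang(B[0],B[1]),ang(B[3],B[2]),ang(B[2],B[1])-np.pi/2,ang(B[3],B[0])-np.pi/2,np.linalg.norm(B[1]-B[0]),np.linalg.norm(B[2]-B[1]))
# depth check
W=cloud(c)
m=(abs(W[...,0]-.54)<.06)&(abs(W[...,1]-.225)<.06)&(W[...,2]>.09)
print(m.sum(),np.nanmean(W[m],0))
print(bot.get_obs()["clock"])
E
```

```text
[[0.5838 0.2793 0.008 ]
 [0.5953 0.1911 0.008 ]
 [0.4981 0.1754 0.008 ]
 [0.4852 0.2652 0.008 ]] [0.5406 0.2277 0.008 ] 0.1423214431027154 0.1602197303775787 0.1299281593147168 0.1417460646540527
wing [0.5402 0.2276 0.103 ] 0.2490718484109471
[[ 0.521  -0.1582  0.03  ]
 [ 0.5489 -0.1903  0.03  ]
 [ 0.5289 -0.2138  0.03  ]
 [ 0.4992 -0.178   0.03  ]] [ 0.5245 -0.1851  0.03  ] -0.8552588805675443 -0.8780442723585659 -0.7046229392566808 -0.8352350000442236 0.04242478628148118 0.03089239399366985
85 [0.5403 0.2287 0.1037]
1.4
```

Emit:
{"api": "play_rows", "payload": {
  "plan": [-45.4, -12.9, 8, 0, 0, 0, -45.4, -12.9, 8, 0, 0, 0, -45.4, -12.9, 8, 0, 0, 0, -45.4, -12.9, 8, 0, 0, 0, -45.4, -12.9, 8, 0, 0, 0, -45.4, -12.9, 8, 0, 0, 0, -45.4, -12.9, 8, 0, 0, 0, -45.4, -12.9, 8, 0, 0, 0, -45.4, -12.9, 8, 0, 0, 0, -45.4, -12.9, 8, 0, 0, 0, 0, 0, 0, 0, 0, 0.148, 0, 0, 0, 0, 0, 0.148, 0, 0, 0, 0, 0, 0.148, 0, 0, 0, 0, 0, 0.148, 0, 0, 0, 0, 0, 0.148, 0, 0, 0, 0, 0, 0.148, 0, 0, 0, 0, 0, 0.148, 0, 0, 0, 0, 0, 0, 0, 0, 0, 0, 0, 0],
  "hand": 55
}}

```text
clock: 3.78
eef_pos: [0.5402, 0.228, 0.1623]
tool_rot: [0.613, 0.79, -0.0, -0.0]
ft_force: [0.6, 0.2, -0.7]
grip_width: 0.047
```

```bash
python3 - <<'E'
from h import *
o=bot.get_obs();print(o);print(rows(o))
c=bot.camera("wrist");cv2.imwrite("pics/w1.png",c["frame"])
o2=bot.outline_of("pot_twist","wrist");W=cloud(c)
m=(abs(W[...,0]-.54)<.07)&(abs(W[...,1]-.225)<.07)&(W[...,2]>.098)&(W[...,2]<.108)
P=W[m];print(m.sum(),P.mean(0),np.linalg.svd(P[:,:2]-P[:,:2].mean(0),full_matrices=False)[1:])
print((P[:,:2].min(0),P[:,:2].max(0)))
for x in o2: print(x["p"],x["point"])
E
```

```text
{'clock': 3.775, 'joint_pos': array([0.3994, 0.454 , 0.1008, 1.2177, 0.    , 1.7191]), 'joint_vel': array([-0.0009,  0.0015, -0.0021, -0.0004,  0.0015,  0.0106]), 'tau': array([ -0.0002, -46.431 ,  24.4444,   0.0021,   0.    ,  -0.0049]), 'eef_pos': array([0.5402, 0.228 , 0.1623]), 'tool_rot': array([ 0.613 ,  0.7901, -0.    , -0.    ]), 'ft_force': array([ 0.5585,  0.2252, -0.7189]), 'ft_torque': array([-0.0077,  0.0012,  0.0132]), 'grip_width': 0.047009395351921855}
[[-0.2484  0.9687 -0.0001]
 [ 0.9687  0.2484 -0.    ]
 [ 0.     -0.0001 -1.    ]]
1516 [0.5417 0.2303 0.1027] (array([0.4956, 0.155 ]), array([[ 0.3019, -0.9533],
       [-0.9533, -0.3019]]))
(array([0.5296, 0.2069]), array([0.5545, 0.2512]))
0.62 [244.3, 329.4]
```

View pics/w1.png

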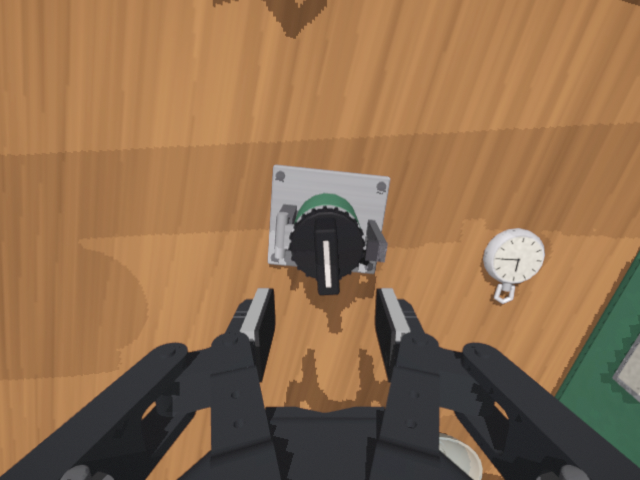

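Emit:
{"api": "play_rows", "payload": {
  "plan": [1, 1, 25, 0, 0, -0.05, 0, 0, 25, 0, 0, 0, 0, 0, 25, 0, 0, 0, 0, 0, 0, 0, 0, 0]
}}

```text
clock: 4.38
eef_pos: [0.5391, 0.2284, 0.0851]
tool_rot: [0.594, 0.805, -0.002, -0.001]
ft_force: [-0.6, -0.4, 1.2]
grip_width: 0.0468
```

Emit:
{"api": "play_rows", "payload": {
  "plan": [0, 0, 0, 0, 0, 0, 0, 0, 0, 0, 0, 0, 0, 0, 0, 0, 0, 0, 0, 0, 0, 0, 0, 0, 0, 0, 0, 0, 0, 0, 0, 0, 0, 0, 0, 0],
  "hand": 0
}}

```text
clock: 5.12
eef_pos: [0.5414, 0.2294, 0.0889]
tool_rot: [0.594, 0.805, 0.001, 0.0]
ft_force: [-3.3, -0.6, 6.9]
grip_width: 0.0132
```

Emit:
{"api": "play_rows", "payload": {
  "plan": [0, 0, -1, 0, 0, -0.13, 0, 0, 0, 0, 0, -0.13, 0, 0, 0, 0, 0, -0.13, 0, 0, 0, 0, 0, -0.13, 0, 0, 0, 0, 0, -0.13, 0, 0, 0, 0, 0, -0.13, 0, 0, 0, 0, 0, -0.13, 0, 0, 0, 0, 0, -0.13, 0, 0, 0, 0, 0, -0.13, 0, 0, 0, 0, 0, -0.06, 0, 0, 0, 0, 0, 0, 0, 0, 0, 0, 0, 0]
}}

```text
clock: 6.62
eef_pos: [0.5403, 0.2285, 0.0889]
tool_rot: [0.022, 1.0, -0.001, -0.0]
ft_force: [-3.8, -3.4, 5.6]
grip_width: 0.0129
```

```bash
python3 - <<'E'
from h import *
o=bot.get_obs();print(o);print(rows(o))
c=bot.camera("wrist");cv2.imwrite("pics/w2.png",c["frame"])
c=bot.camera("top");cv2.imwrite("pics/t2.png",cv2.resize(c["frame"][190:310,180:340],(640,480)))
E
```

```text
{'clock': 6.625, 'joint_pos': array([ 0.4005,  0.5156, -0.0031,  1.0532, -0.0007,  0.4436]), 'joint_vel': array([-0.0006, -0.0019,  0.0013,  0.0003, -0.0004,  0.0004]), 'tau': array([  0.8153, -44.8051,  23.6215,  -2.0118,   0.3262,   0.0327]), 'eef_pos': array([0.5403, 0.2285, 0.0889]), 'tool_rot': array([ 0.0216,  0.9998, -0.0005, -0.0004]), 'ft_force': array([-3.8024, -3.3953,  5.644 ]), 'ft_torque': array([-0.624 ,  0.9413,  0.0157]), 'grip_width': 0.012865570540819209}
[[-0.9991  0.0432 -0.0007]
 [ 0.0432  0.9991 -0.0011]
 [ 0.0007 -0.0011 -1.    ]]
```

View pics/w2.png

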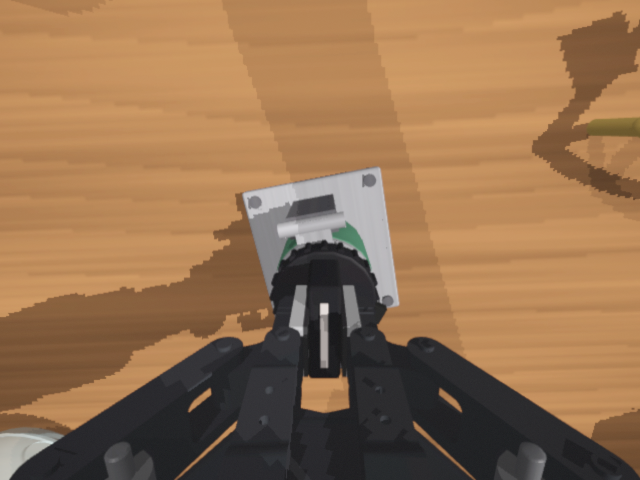

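```bash
python3 - <<'E'
from h import *
o=bot.get_obs();Rt=rows(o);p=o["eef_pos"]
h=.147;xp=np.array([np.cos(h),np.sin(h),0]);yp=np.array([-np.sin(h),np.cos(h),0])
H=np.array([.5408,.2290,.056])-.034*xp
for d in (.1,.15):
    S=R.from_rotvec(-yp*d).as_matrix()
    p2=H+S@(p-H)
    print(d,1000*Rt.T@(p2-p),Rt.T@(-yp*d))
E
```

```text
0.1 [ 3.3919 -0.6562 -3.1714] [-0.0189 -0.0982  0.0001]
0.15 [ 5.2003 -1.0058 -4.6237] [-0.0284 -0.1473  0.0001]
```

View pics/t2.png

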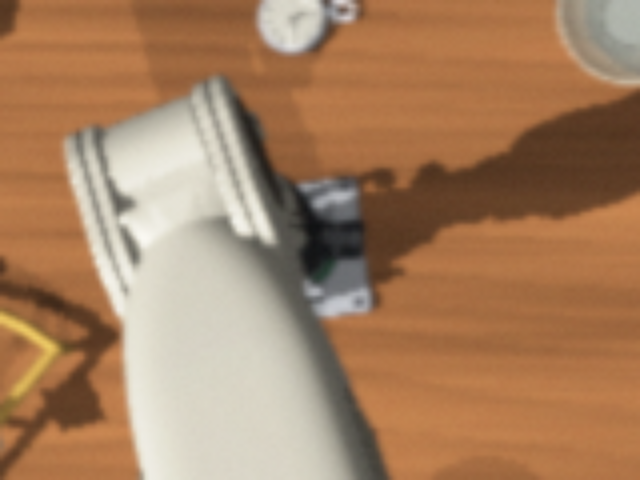

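Emit:
{"api": "play_rows", "payload": {
  "plan": [3.4, -0.6, -3.2, -0.019, -0.098, 0, 3.4, -0.6, -3.2, -0.019, -0.098, 0, 3.4, -0.6, -3.2, -0.019, -0.098, 0, 3.4, -0.6, -3.2, -0.019, -0.098, 0]
}}

```text
clock: 7.22
eef_pos: [0.5256, 0.2261, 0.0992]
tool_rot: [0.022, 0.98, 0.033, 0.197]
ft_force: [1.7, -1.3, -5.1]
grip_width: 0.0124
```

Forces are low; continue.

Emit:
{"api": "play_rows", "payload": {
  "plan": [3.4, -0.6, -3.2, -0.019, -0.098, 0, 3.4, -0.6, -3.2, -0.019, -0.098, 0, 3.4, -0.6, -3.2, -0.019, -0.098, 0, 3.4, -0.6, -3.2, -0.019, -0.098, 0, 3.4, -0.6, -3.2, -0.019, -0.098, 0, 3.4, -0.6, -3.2, -0.019, -0.098, 0, 0, 0, 0, 0, 0, 0]
}}

```text
clock: 8.1
eef_pos: [0.498, 0.2222, 0.1011]
tool_rot: [0.019, 0.878, 0.08, 0.472]
ft_force: [-10.5, -6.0, 12.6]
grip_width: 0.0127
```

```bash
python3 - <<'E'
from h import *
o=bot.get_obs();print(o["joint_pos"],o["ft_force"],rows(o))
c=bot.camera("scene");cv2.imwrite("pics/s3.png",cv2.resize(c["frame"][120:270,320:520],(800,600)))
E
```

```text
[ 0.6318  0.3444 -1.0744 -0.7887 -0.4035  0.469 ] [-10.5208  -5.961   12.6087] [[-0.5539 -0.0413  0.8315]
 [ 0.1097  0.9864  0.122 ]
 [-0.8253  0.1588 -0.5419]]
```

View pics/s3.png

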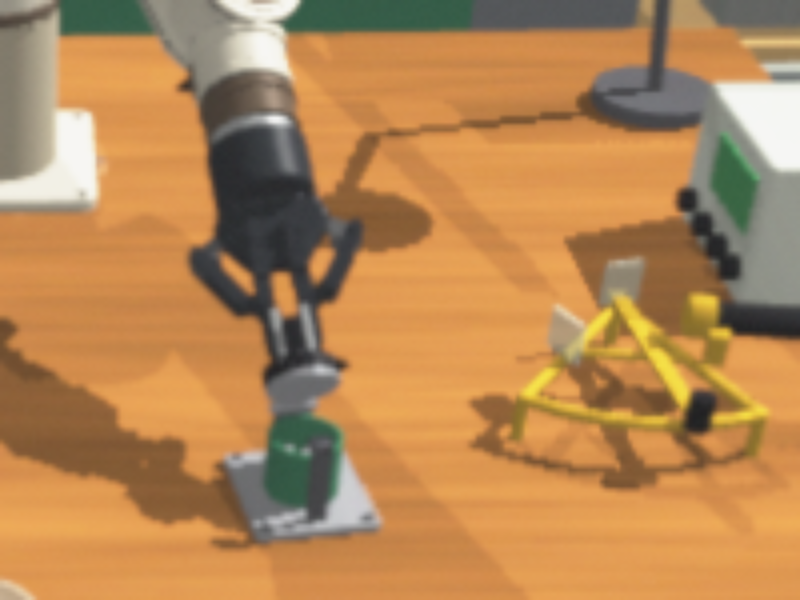

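Emit:
{"api": "play_rows", "payload": {
  "plan": [0, 0, 0, 0, 0, 0, 0, 0, 0, 0, 0, 0, 0, 0, 0, 0, 0, 0, 0, 0, 0, 0, 0, 0],
  "hand": 50
}}

```text
clock: 8.65
eef_pos: [0.4985, 0.2236, 0.1018]
tool_rot: [0.018, 0.878, 0.081, 0.471]
ft_force: [-0.3, -0.2, 0.2]
grip_width: 0.0428
```

Emit:
{"api": "play_rows", "payload": {
  "plan": [-20, 4, -13, 0, 0, 0, -27, 5, -18, 0, 0, 0, -27, 5, -18, 0, 0, 0, -27, 5, -18, 0, 0, 0, 0, 0, 0, 0, 0, 0]
}}

```text
clock: 9.28
eef_pos: [0.4992, 0.2238, 0.2287]
tool_rot: [0.019, 0.876, 0.083, 0.474]
ft_force: [-0.3, 0.7, 0.8]
grip_width: 0.0429
```

```bash
python3 - <<'E'
from h import *
o=bot.get_obs();print(o["joint_pos"],o["ft_force"],o["eef_pos"],rows(o))
c=bot.camera("scene");cv2.imwrite("pics/s4.png",cv2.resize(c["frame"][120:270,320:520],(800,600)))
W=cloud(c)
m=(abs(W[...,0]-.51)<.07)&(abs(W[...,1]-.225)<.04)&(W[...,2]>.06)&(W[...,2]<.14)
print(W[m][::10])
E
```

```text
[ 0.6307 -0.0636 -0.9118 -0.2265 -0.399   0.4674] [-0.2794  0.7169  0.7622] [0.4992 0.2238 0.2287] [[-0.5498 -0.0455  0.8341]
 [ 0.1127  0.9854  0.128 ]
 [-0.8277  0.1644 -0.5366]]
[[0.4989 0.2192 0.1304]
 [0.5036 0.219  0.1267]
 [0.5085 0.2158 0.1232]
 [0.5105 0.2269 0.121 ]
 [0.5195 0.2203 0.12  ]
 [0.4861 0.2179 0.0928]
 [0.5222 0.2398 0.1149]
 [0.5269 0.2365 0.1146]
 [0.5329 0.2246 0.1152]
 [0.5242 0.2539 0.1095]
 [0.5366 0.227  0.1142]
 [0.521  0.2576 0.1042]
 [0.536  0.2246 0.1106]
 [0.5232 0.2547 0.1023]
 [0.5356 0.2194 0.1071]
 [0.5309 0.2479 0.1039]
 [0.5343 0.2226 0.103 ]
 [0.5199 0.2001 0.0907]
 [0.5358 0.2254 0.1006]
 [0.5208 0.2002 0.0879]
 [0.5305 0.2266 0.0939]
 [0.5285 0.202  0.0895]
 [0.526  0.2305 0.0876]
 [0.5293 0.2077 0.0866]
 [0.5164 0.2381 0.078 ]
 [0.524  0.2173 0.0797]
 [0.5225 0.2065 0.0755]
 [0.5107 0.2369 0.0675]
 [0.5064 0.2322 0.0613]
 [0.5624 0.2354 0.0715]
 [0.577  0.2332 0.0748]
 [0.5795 0.2388 0.0699]]
```

View pics/s4.png

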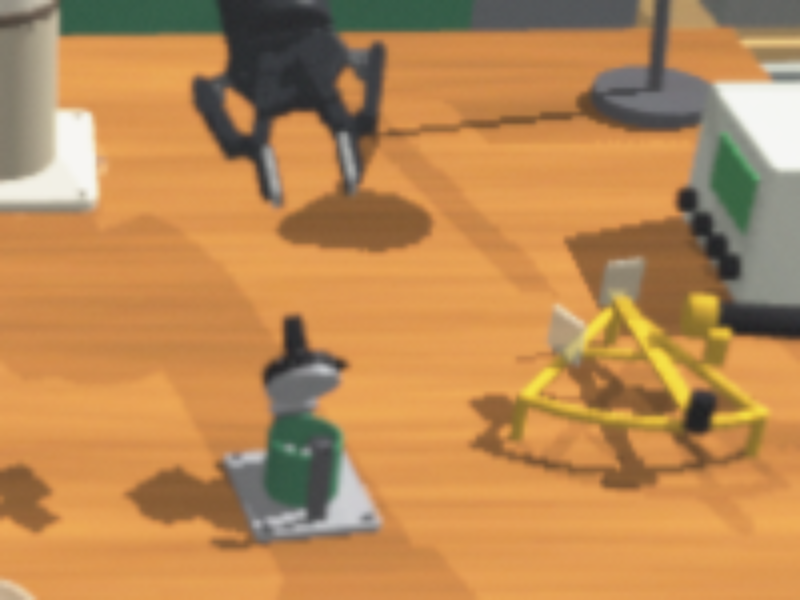

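```bash
python3 - <<'E'
from h import *
o=bot.get_obs();Rt=rows(o);p=o["eef_pos"]
h=.147;xp=np.array([np.cos(h),np.sin(h),0]);yp=np.array([-np.sin(h),np.cos(h),0])
G=np.c_[-xp,yp,[0,0,-1]]
rv=R.from_matrix(Rt.T@G).as_rotvec();print(rv,rv/7)
d=np.array([.5804,.2349,.2])-p
print(1000*G.T@d)
E
```

```text
[ 0.0989  0.997  -0.1736] [ 0.0141  0.1424 -0.0248]
[-82.99    -0.3572  26.1803]
```

Emit:
{"api": "play_rows", "payload": {
  "plan": [0, 0, 0, 0.014, 0.142, -0.025, 0, 0, 0, 0.014, 0.142, -0.025, 0, 0, 0, 0.014, 0.142, -0.025, 0, 0, 0, 0.014, 0.142, -0.025, 0, 0, 0, 0.014, 0.142, -0.025, 0, 0, 0, 0.014, 0.142, -0.025, 0, 0, 0, 0.014, 0.142, -0.025, -41.5, 0, 13, 0, 0, 0, -41.5, 0, 13, 0, 0, 0, 0, 0, 0, 0, 0, 0],
  "hand": 0
}}

```text
clock: 10.58
eef_pos: [0.5808, 0.2344, 0.1921]
tool_rot: [-0.073, 0.997, -0.002, -0.001]
ft_force: [-1.6, -1.0, -0.1]
grip_width: -0.0
```

```bash
python3 - <<'E'
from h import *
o=bot.get_obs();print(o["joint_pos"],o["eef_pos"],rows(o))
E
```

```text
[ 0.3851  0.5192  0.2852  1.3393 -0.0032  0.239 ] [0.5808 0.2344 0.1921] [[-0.9893 -0.1456 -0.0011]
 [-0.1455  0.9893 -0.0039]
 [ 0.0016 -0.0037 -1.    ]]
```

Emit:
{"api": "play_rows", "payload": {
  "plan": [0, 0, 47, 0, 0, 0, 0, 0, 47, 0, 0, 0, 0, 0, 0, 0, 0, 0, 12, 0, 0, 0, 0, 0, 10, 0, 0, 0, 0, 0, 8, 0, 0, 0, 0, 0, 8, 0, 0, 0, 0, 0, 7, 0, 0, 0, 0, 0, 5, 0, 0, 0, 0, 0, 0, 0, 0, 0, 0, 0]
}}

```text
clock: 11.82
eef_pos: [0.5307, 0.2275, 0.104]
tool_rot: [-0.074, 0.997, -0.001, 0.003]
ft_force: [1.0, -0.5, 0.1]
grip_width: 0.0001
```

```bash
python3 - <<'E'
from h import *
o=bot.get_obs();print(o["joint_pos"],o["eef_pos"],o["ft_force"])
c=bot.camera("scene");cv2.imwrite("pics/s5.png",cv2.resize(c["frame"][180:270,340:460],(800,600),interpolation=cv2.INTER_CUBIC))
E
```

```text
[ 0.4065  0.4806 -0.0182  1.0674 -0.0031  0.259 ] [0.5307 0.2275 0.104 ] [ 1.0161 -0.4875  0.0734]
```

View pics/s5.png

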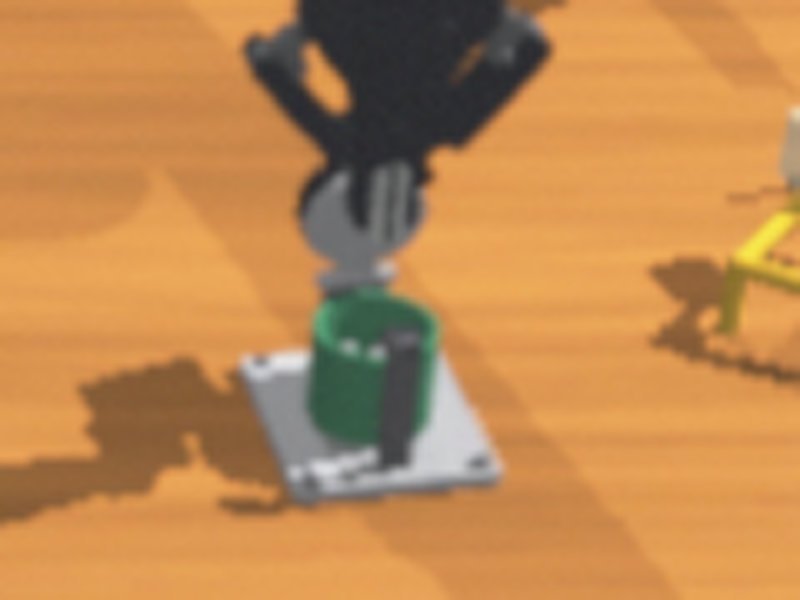

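Emit:
{"api": "play_rows", "payload": {
  "plan": [6, 0, 0, 0, 0, 0, 5, 0, 0, 0, 0, 0, 3, 0, 0, 0, 0, 0, 2, 0, 0, 0, 0, 0, 0, 0, 0, 0, 0, 0]
}}

```text
clock: 12.5
eef_pos: [0.5153, 0.2252, 0.104]
tool_rot: [-0.074, 0.997, -0.001, 0.003]
ft_force: [-0.2, -0.0, 0.9]
grip_width: -0.0002
```

Emit:
{"api": "play_rows", "payload": {
  "plan": [2, 0, 0, 0, 0, 0, 1, 0, 0, 0, 0, 0, 0, 0, 0, 0, 0, 0]
}}

```text
clock: 12.88
eef_pos: [0.514, 0.2251, 0.1042]
tool_rot: [-0.073, 0.997, -0.0, 0.005]
ft_force: [5.0, 0.1, -3.3]
grip_width: -0.0
```

```bash
python3 - <<'E'
from h import *
o=bot.get_obs();print(o["joint_pos"],o["eef_pos"],o["ft_force"])
c=bot.camera("scene");cv2.imwrite("pics/s6.png",cv2.resize(c["frame"][180:270,340:460],(800,600),interpolation=cv2.INTER_CUBIC))
W=cloud(c)
for (r,k) in [(0,0)]: pass
# lid underside points: left of fingers
xp=np.array([np.cos(.147),np.sin(.147)]);yp=np.array([-xp[1],xp[0]])
Q=np.dstack([(W[...,:2]-[.5408,.229])@xp,(W[...,:2]-[.5408,.229])@yp,W[...,2]])
m=(Q[...,1]>-.025)&(Q[...,1]<-.010)&(Q[...,2]>.062)&(Q[...,2]<.13)&(abs(Q[...,0])<.08)
P=Q[m];print(P)
E
```

```text
[ 0.4148  0.4486 -0.0701  1.0438 -0.0039  0.2677] [0.514  0.2251 0.1042] [ 5.0308  0.0944 -3.259 ]
[[-0.0565 -0.0131  0.1135]
 [-0.0339 -0.0114  0.1267]
 [-0.0572 -0.0156  0.11  ]
 [-0.0514 -0.0144  0.1133]
 [-0.0467 -0.013   0.116 ]
 [-0.0314 -0.012   0.125 ]
 [-0.023  -0.0117  0.1299]
 [-0.0534 -0.0194  0.1093]
 [-0.0564 -0.0156  0.1071]
 [-0.0508 -0.0144  0.1103]
 [-0.0449 -0.0133  0.1138]
 [-0.0374 -0.0127  0.1182]
 [-0.0334 -0.0111  0.1204]
 [-0.0229 -0.0115  0.1267]
 [-0.0501 -0.0202  0.108 ]
 [-0.0469 -0.0183  0.1097]
 [-0.0406 -0.0173  0.1134]
 [-0.044  -0.0133  0.111 ]
 [-0.0442 -0.0103  0.1106]
 [-0.0299 -0.0119  0.1193]
 [-0.0218 -0.0116  0.1242]
 [-0.0539 -0.0218  0.1025]
 [-0.0491 -0.0203  0.1053]
 [-0.042  -0.0195  0.1095]
 [-0.0389 -0.0176  0.1112]
 [-0.0441 -0.013   0.1076]
 [-0.0418 -0.0108  0.1088]
 [-0.0293 -0.0119  0.1164]
 [-0.0192 -0.0122  0.1226]
 [-0.046  -0.0239  0.1042]
 [-0.042  -0.0222  0.1065]
 [-0.0405 -0.0197  0.1071]
 [-0.0421 -0.0163  0.1058]
 [-0.04   -0.0141  0.1069]
 [-0.0422 -0.0104  0.1051]
 [-0.0306 -0.0112  0.1123]
 [-0.0217 -0.0112  0.1177]
 [
[... 945 characters left out ...]
-0.0361 -0.0138  0.0892]
 [-0.0348 -0.0113  0.0897]
 [-0.0421 -0.0235  0.083 ]
 [-0.0354 -0.0226  0.0871]
 [-0.0366 -0.0193  0.086 ]
 [-0.037  -0.0162  0.0855]
 [-0.0406 -0.0121  0.0828]
 [-0.0373 -0.0102  0.0847]
 [-0.0468 -0.0218  0.0765]
 [-0.0357 -0.0223  0.0836]
 [-0.0344 -0.0197  0.0841]
 [-0.0351 -0.0165  0.0833]
 [-0.0395 -0.0122  0.0801]
 [-0.0368 -0.0101  0.0816]
 [-0.0411 -0.0204  0.0765]
 [-0.0393 -0.0179  0.0774]
 [-0.0353 -0.0162  0.0797]
 [-0.0374 -0.0126  0.0781]
 [-0.0353 -0.0189  0.0766]
 [-0.0383 -0.0151  0.0744]
 [-0.0369 -0.0125  0.075 ]
 [-0.035  -0.0102  0.0759]
 [-0.034  -0.0162  0.0738]
 [-0.0371 -0.0122  0.0714]
 [-0.0321 -0.0108  0.0744]
 [-0.0316 -0.0102  0.0645]]
```

View pics/s6.png

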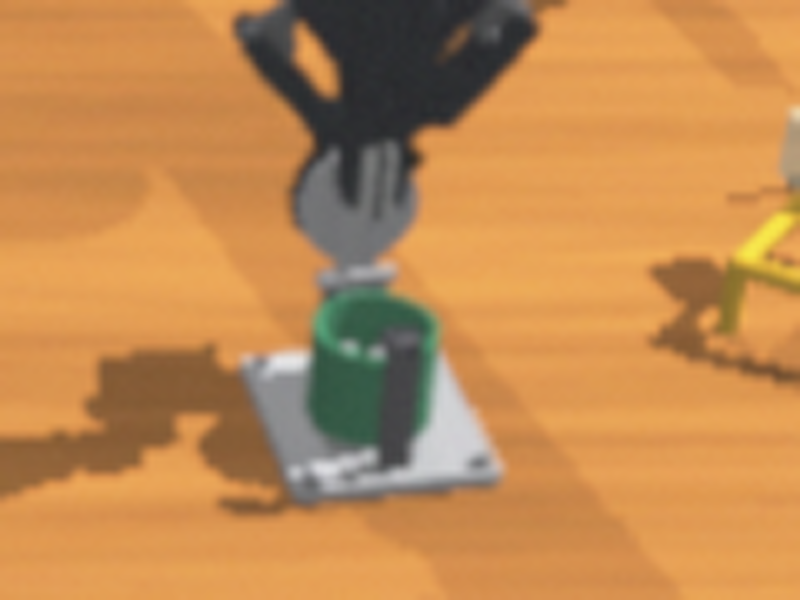

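Emit:
{"api": "play_rows", "payload": {
  "plan": [-20, 0, 0, 0, 0, 0, -25, 0, 0, 0, 0, 0, 0, 0, -50, 0, 0, 0, 0, 0, -50, 0, 0, 0, 11.3, -50.9, 0, 0, 0, 0, 11.3, -50.9, 0, 0, 0, 0, 11.3, -50.9, 0, 0, 0, 0, 11.3, -50.9, 0, 0, 0, 0, 11.3, -50.9, 0, 0, 0, 0, 11.3, -50.9, 0, 0, 0, 0, 11.3, -50.9, 0, 0, 0, 0, 11.3, -50.9, 0, 0, 0, 0, 0, 0, 0, 0, 0, 0.143, 0, 0, 0, 0, 0, 0.143, 0, 0, 0, 0, 0, 0.143, 0, 0, 0, 0, 0, 0.143, 0, 0, 0, 0, 0, 0.143, 0, 0, 0, 0, 0, 0.143, 0, 0, 0, 0, 0, 0.143, 0, 0, 0, 0, 0, 0]
}}

```text
clock: 15.42
eef_pos: [0.5262, -0.1842, 0.2043]
tool_rot: [0.413, 0.911, 0.001, 0.002]
ft_force: [-0.4, 0.4, -0.4]
grip_width: -0.0
```

Emit:
{"api": "play_rows", "payload": {
  "plan": [0, 0, 0, 0, 0, 0, 0, 0, 0, 0, 0, 0, 0, 0, 0, 0, 0, 0],
  "hand": 75
}}

```text
clock: 15.8
eef_pos: [0.5268, -0.1845, 0.2045]
tool_rot: [0.414, 0.91, 0.001, 0.003]
ft_force: [0.6, -0.8, -0.6]
grip_width: 0.0542
```

```bash
python3 - <<'E'
from h import *
o=bot.get_obs();print(o["joint_pos"],o["eef_pos"],o["clock"]);print(rows(o))
c=bot.camera("wrist");cv2.imwrite("pics/w7.png",c["frame"]);W=cloud(c)
r=bot.outline_of("bearing_cap","wrist")
for x in r[:2]: print(x["p"],x["point"],x["mask"].sum())
m=(abs(W[...,0]-.5245)<.06)&(abs(W[...,1]+.185)<.06)&(abs(W[...,2]-.03)<.004)
P=W[m][:,:2].astype(np.float32);b=cv2.minAreaRect(P*1000);print(m.sum(),P.mean(0),np.median(W[m][:,2]),b)
s=bot.camera("scene");cv2.imwrite("pics/s7.png",cv2.resize(s["frame"][180:270,340:460],(640,480),interpolation=cv2.INTER_CUBIC))
E
```

```text
[-0.3377  0.3689  0.0837  1.2793  0.0016  0.5154] [ 0.5268 -0.1845  0.2045] 15.8
[[-0.6576  0.7533  0.0065]
 [ 0.7533  0.6576 -0.0006]
 [-0.0047  0.0045 -1.    ]]
0.65 [210.4, 322.6] 1635
1479 [ 0.5246 -0.1846] 0.029797711688309914 ((524.9844970703125, -185.1334991455078), (29.939712524414062, 44.461341857910156), 39.450313568115234)
```

View pics/w7.png

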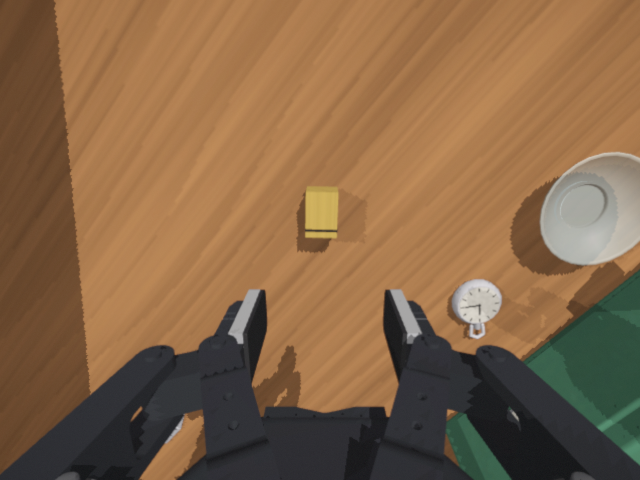

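View pics/s7.png

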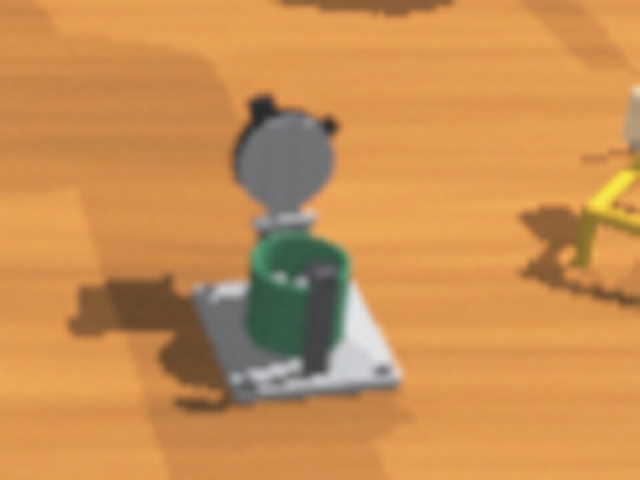

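Emit:
{"api": "play_rows", "payload": {
  "plan": [1, -1.5, 45, 0, 0, 0.03, 0, 0, 45, 0, 0, 0, 0, 0, 40, 0, 0, 0, 0, 0, 30, 0, 0, 0, 0, 0, 0, 0, 0, 0, 0, 0, 0, 0, 0, 0]
}}

```text
clock: 16.7
eef_pos: [0.5271, -0.1852, 0.0456]
tool_rot: [0.428, 0.904, 0.001, 0.004]
ft_force: [-0.3, -0.2, 0.3]
grip_width: 0.0635
```

```bash
python3 - <<'E'
from h import *
o=bot.get_obs();print(o["eef_pos"],rows(o).T@(np.array([.525,-.185,.015])-o["eef_pos"])*1000);print(rows(o))
E
```

```text
[ 0.5271 -0.1852  0.0456] [ 1.6636 -1.6168 30.5995]
[[-0.6343  0.773   0.0082]
 [ 0.7731  0.6343 -0.0013]
 [-0.0062  0.0055 -1.    ]]
```

Emit:
{"api": "play_rows", "payload": {
  "plan": [1.5, -1.5, 15, 0.0055, 0.006, 0, 0, 0, 15, 0, 0, 0, 0, 0, 0, 0, 0, 0]
}}

```text
clock: 17.08
eef_pos: [0.5227, -0.1842, 0.0128]
tool_rot: [0.428, 0.904, -0.0, -0.002]
ft_force: [-0.5, -0.3, 0.2]
grip_width: 0.0642
```

Emit:
{"api": "play_rows", "payload": {
  "plan": [0, 0, 0, 0, 0, 0, 0, 0, 0, 0, 0, 0, 0, 0, 0, 0, 0, 0, 0, 0, 0, 0, 0, 0, 0, 0, 0, 0, 0, 0, 0, 0, 0, 0, 0, 0],
  "hand": 0
}}

```text
clock: 17.82
eef_pos: [0.5246, -0.185, 0.015]
tool_rot: [0.428, 0.904, -0.0, -0.0]
ft_force: [-0.0, -0.8, 5.2]
grip_width: 0.0292
```

Emit:
{"api": "play_rows", "payload": {
  "plan": [0, 0, -25, 0, 0, 0, 0, 0, -50, 0, 0, 0, 0, 0, -50, 0, 0, 0, 0, 0, -50, 0, 0, 0, 0, 0, -50, 0, 0, 0, 0, 0, -15, 0, 0, 0, 0, 0, 0, 0, 0, -0.153, 0, 0, 0, 0, 0, -0.153, 0, 0, 0, 0, 0, -0.153, 0, 0, 0, 0, 0, -0.153, 0, 0, 0, 0, 0, -0.153, 0, 0, 0, 0, 0, -0.153, 0, 0, 0, 0, 0, -0.153, 0, 0, 0, 0, 0, -0.153, 0, 0, 0, 0, 0, -0.153, 0, 0, 0, 0, 0, -0.153, 0, 0, 0, 0, 0, -0.153, 0, 0, 0, 0, 0, -0.153, 0, 0, 0, 0, 0, 0]
}}

```text
clock: 20.2
eef_pos: [0.5235, -0.1844, 0.2519]
tool_rot: [-0.458, 0.889, 0.002, -0.002]
ft_force: [-0.2, -0.1, -2.5]
grip_width: 0.0288
```

```bash
python3 - <<'E'
from h import *
o=bot.get_obs();print(o);Rt=rows(o);print(Rt);print(Rt.T@(np.array([.565,.235,.25])-o["eef_pos"])*1000)
c=bot.camera("wrist");cv2.imwrite("pics/w8.png",c["frame"])
E
```

```text
{'clock': 20.2, 'joint_pos': array([-0.3387,  0.3523,  0.1836,  1.4082,  0.0001, -1.2892]), 'joint_vel': array([ 0.0014, -0.0042,  0.0117,  0.005 ,  0.0004,  0.0402]), 'tau': array([  0.0011, -44.4556,  26.625 ,   0.0401,   0.    ,  -0.3101]), 'eef_pos': array([ 0.5235, -0.1844,  0.2519]), 'tool_rot': array([-0.4576,  0.8892,  0.0023, -0.0021]), 'ft_force': array([-0.1897, -0.0833, -2.4987]), 'ft_torque': array([ 0.0356, -0.0068, -0.0051]), 'grip_width': 0.02878395756799416}
[[-0.5813 -0.8137 -0.0058]
 [-0.8137  0.5813  0.0022]
 [ 0.0016  0.006  -1.    ]]
[-365.3847  209.9482    2.6212]
```

View pics/w8.png

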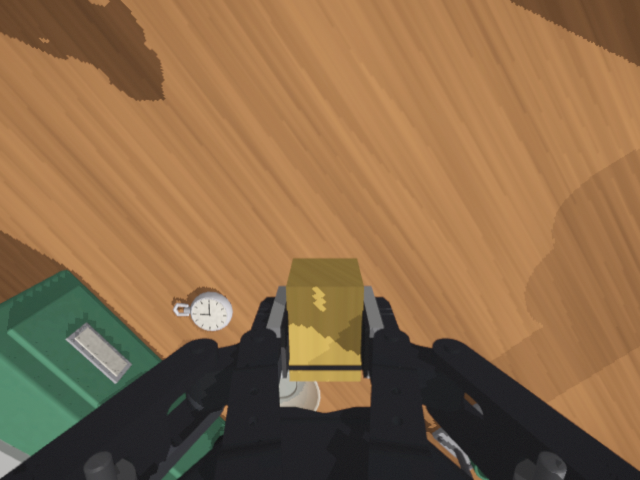

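Emit:
{"api": "play_rows", "payload": {
  "plan": [-40.6, 23.3, 0, 0, 0, 0, -40.6, 23.3, 0, 0, 0, 0, -40.6, 23.3, 0, 0, 0, 0, -40.6, 23.3, 0, 0, 0, 0, -40.6, 23.3, 0, 0, 0, 0, -40.6, 23.3, 0, 0, 0, 0, -40.6, 23.3, 0, 0, 0, 0, -40.6, 23.3, 0, 0, 0, 0, -40.6, 23.3, 0, 0, 0, 0, 0, 0, 0, 0, -0.15, 0, 0, 0, 0, 0, -0.15, 0, 0, 0, 0, 0, -0.15, 0, 0, 0, 0, 0, -0.15, 0, 0, 0, 0, 0, -0.15, 0, 0, 0, 0, 0, 0, 0]
}}

```text
clock: 22.12
eef_pos: [0.5606, 0.2321, 0.2485]
tool_rot: [-0.424, 0.83, 0.169, 0.319]
ft_force: [-0.2, -0.3, -2.9]
grip_width: 0.0289
```

```bash
python3 - <<'E'
from h import *
o=bot.get_obs();print(o["joint_pos"],o["eef_pos"],o["ft_force"]);print(rows(o))
E
```

```text
[ 0.1566  0.1048 -0.3965  0.5046  0.5062 -0.6377] [0.5606 0.2321 0.2485] [-0.165  -0.3051 -2.9405]
[[-0.4365 -0.8123  0.3869]
 [-0.5961  0.5832  0.5519]
 [-0.6739  0.0103 -0.7387]]
```

Emit:
{"api": "play_rows", "payload": {
  "plan": [0, 0, 0, 0, -0.138, 0, 0, 0, 0, 0, -0.138, 0, 0, 0, 0, 0, -0.138, 0, 0, 0, 0, 0, -0.138, 0, 0, 0, 0, 0, -0.138, 0, 0, 0, 0, 0, -0.138, 0, 0, 0, 0, 0, 0, 0, 0, 0, 0, 0, 0, 0]
}}

```text
clock: 23.12
eef_pos: [0.5756, 0.2354, 0.2515]
tool_rot: [-0.342, 0.674, 0.299, 0.582]
ft_force: [-0.8, 0.1, -3.1]
grip_width: 0.0289
```

```bash
python3 - <<'E'
from h import *
o=bot.get_obs();Rt=rows(o);print(o["joint_pos"],o["eef_pos"],o["ft_force"]);print(Rt)
# correction: bring tool x to straight down
a=Rt[:,0];rv=np.cross(a,[0,0,-1]);print("rot tool",Rt.T@rv, "shift", 1000*Rt.T@(np.array([.555,.232,.19])-o["eef_pos"]))
c=bot.camera("scene");cv2.imwrite("pics/s9.png",cv2.resize(c["frame"][140:260,310:470],(800,600),interpolation=cv2.INTER_CUBIC))
E
```

```text
[ 0.0023  0.4091 -0.8941 -1.0605  0.9279 -0.191 ] [0.5756 0.2354 0.2515] [-0.8171  0.1377 -3.1179]
[[-0.0882 -0.8097  0.5802]
 [-0.114   0.5868  0.8016]
 [-0.9896  0.0046 -0.1441]]
rot tool [-0.     -0.1441 -0.0046] shift [63.0627 14.4403 -5.84  ]
```

View pics/s9.png

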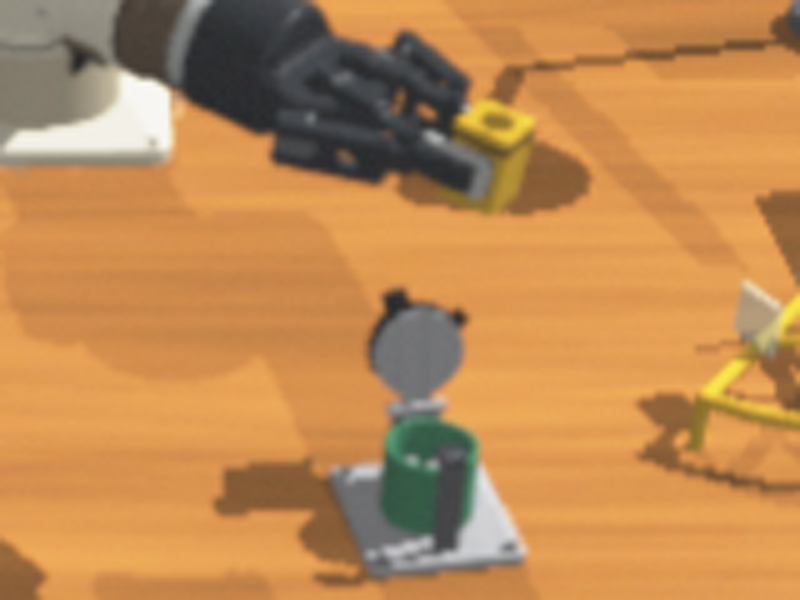

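Emit:
{"api": "play_rows", "payload": {
  "plan": [0, 0, 0, 0, -0.048, -0.0015, 0, 0, 0, 0, -0.048, -0.0015, 0, 0, 0, 0, -0.048, -0.0015, 0, 0, 0, 0, 0, 0, 15, 0, 0, 0, 0, 0, 15, 0, 0, 0, 0, 0, 15, 0, 0, 0, 0, 0, 10, 0, 0, 0, 0, 0, 0, 0, 0, 0, 0, 0, 0, 0, 0, 0, 0, 0]
}}

```text
clock: 24.42
eef_pos: [0.5746, 0.235, 0.1975]
tool_rot: [-0.322, 0.629, 0.321, 0.631]
ft_force: [0.2, 0.1, -2.1]
grip_width: 0.0292
```

```bash
cat > st.py <<'E'
from h import *
o=bot.get_obs();Rt=rows(o);print(o["clock"],o["joint_pos"],o["eef_pos"],o["ft_force"],o["grip_width"],abs(o["joint_vel"]).max());print(Rt)
a=Rt[:,0];rv=np.cross(a,[0,0,-1]);print("rot tool",Rt.T@rv, "shift", 1000*Rt.T@(np.array([.562,.233,.19])-o["eef_pos"]))
E
python3 st.py
```

```text
24.425 [-0.0046  0.7997 -0.9256 -1.7287  0.9483  0.0003] [0.5746 0.235  0.1975] [ 0.1987  0.1352 -2.078 ] 0.029161796056604274 0.007278270327780382
[[ 0.003  -0.8097  0.5868]
 [ 0.0002  0.5868  0.8097]
 [-1.     -0.0024  0.0019]]
rot tool [0.     0.0019 0.0024] shift [ 7.4891  9.0113 -8.992 ]
```

Emit:
{"api": "play_rows", "payload": {
  "plan": [4, 4.5, -4.5, 0, 0.001, 0.0012, 4, 4.5, -4.5, 0, 0.001, 0.0012, 0, 0, 0, 0, 0, 0, 0, 0, 0, 0, 0, 0, 0, 0, 0, 0, 0, 0, 0, 0, 0, 0, 0, 0]
}}

```text
clock: 25.18
eef_pos: [0.5618, 0.233, 0.1888]
tool_rot: [-0.321, 0.63, 0.322, 0.63]
ft_force: [-0.2, 0.8, -1.7]
grip_width: 0.0292
```

```bash
python3 st.py; python3 - <<'E'
from h import *
c=bot.camera("scene");cv2.imwrite("pics/s10.png",cv2.resize(c["frame"][140:260,310:470],(800,600),interpolation=cv2.INTER_CUBIC))
W=cloud(c)
t=bot.camera("top");cv2.imwrite("pics/t10.png",t["frame"]);V=cloud(t)
for n,A,f in(("s",W,c),("t",V,t)):
    m=(abs(A[...,0]-.562)<.04)&(abs(A[...,1]-.233)<.04)&(A[...,2]>.2)&(A[...,2]<.23)
    b=f["frame"].astype(int);m&=(b[...,2]-b[...,0]>60)
    P=A[m];print(n,m.sum(),P.mean(0));
    Q=P[P[:,2]>.2];co=np.linalg.lstsq(np.c_[Q[:,:2]-Q[:,:2].mean(0),np.ones(len(Q))],Q[:,2],rcond=None)[0];print(co)
E
```

```text
25.175 [-0.0099  0.8318 -0.9546 -1.7856  0.9536  0.0003] [0.5618 0.233  0.1888] [-0.2216  0.7584 -1.6574] 0.029216417379074038 0.002324296627060863
[[-0.0009 -0.8097  0.5868]
 [ 0.0002  0.5868  0.8097]
 [-1.      0.0008 -0.0004]]
rot tool [-0.     -0.0004 -0.0008] shift [-1.1727 -0.1205  0.1221]
s 117 [0.5635 0.2345 0.2104]
[-0.0393 -0.0719  0.2104]
t 116 [0.5608 0.2333 0.2118]
[0.0262 0.0209 0.2118]
```

View pics/s10.png

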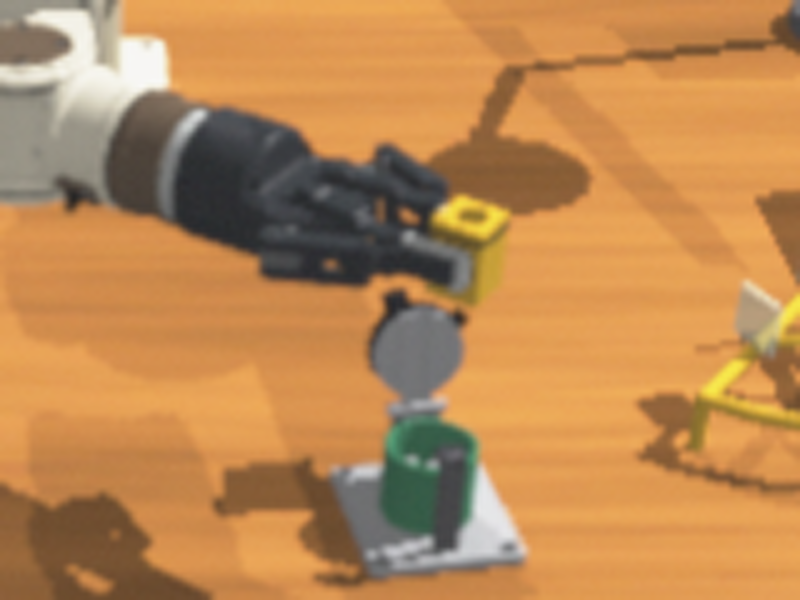

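View pics/t10.png

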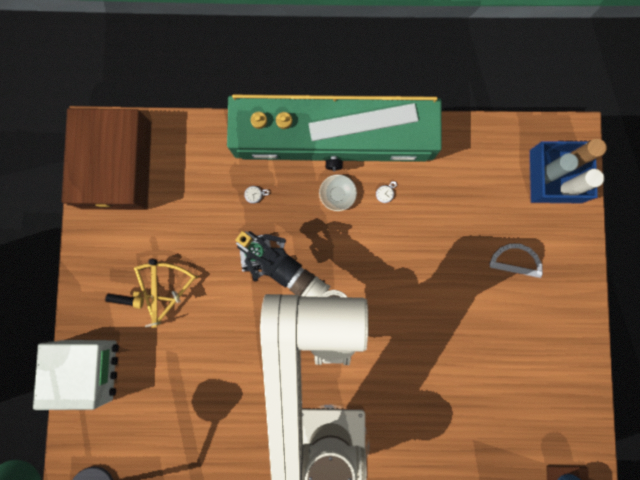

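The last scene picture shows the lid open, with its disc facing the camera at about (417,348). The hole faces up at (473,214), and the bar hangs clear above the pot. The top picture shows the other objects in their original places, with the bar at (245,240). The arm is still and the tool is level, so I'm handing in.

```bash
python3 -c "
from h import *
print(bot.job_done())"
```

```text
the job is handed in; nothing more can be done
None
```

I opened the pot and handed the job in with the bearing cap held hole-up above it, at about 25 s on the clock.

**Pot:** I gripped the cap's wing, unscrewed it to about 1.38 rad and lifted the lid by the wing to about 57°. The arm reached a joint limit there, so I pushed the lid the rest of the way with closed fingers until it met its stop. Depth points put it at about 1.7 rad, past upright. It was still open after release and in the last scene picture.

**Bearing cap:** The dark line marked the hole end, and after tilting, the scene camera showed the hole on top. At the end:
- **Tilt:** the gripper's pose was within 0.001 rad of straight up. Planes fitted to the few depth pixels on the end face were off by up to 0.08 rad and disagreed between cameras, so I treated that as noise.
- **Position:** its middle was at (0.562, 0.233, 0.189) m, about 2 cm from the pot's axis. The hole's mouth measured about 0.21 m above the table on two cameras.
- **Hold:** the arm was still, the grip read 29.2 mm, and the wrist force was about the bar's weight.

**Everything else:** The sextant, dish, protractor and both chronometers looked unmoved in the last top picture. I did not measure their positions again. The highest force I saw between moves was about 18 N, while lifting the lid.

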